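Stand a fallen pipette canister up and push it home in its dock

ROBOT

A 6-joint arm with a two-finger parallel gripper is mounted at the origin on a cart in front of the work surface, level with it; the furniture and walls round the work are solid. World frame = base frame: x ahead of the robot, y to its left, z up, the work surface at z = 0. Lengths are in m, angles in rad, forces in N, time in s.
With the tool pointing down it reaches from about 0.35 to 0.95 m from the base axis. Payload 17.4 kg.
Tool frame: the origin (TCP) lies midway between the tips of the shut fingers; the grasp point (between the pads) lies 19 mm behind it (robot.grip_point_offset is the distance from the TCP to the grasp point, in m); z points along the fingers, y is the direction in which the jaws open and shut (so a half turn about z gives the same grasp; the last joint's range is limited). The gripper opens to 93 mm and grips with 3 to 60 N. Pads are 15 mm wide; open, the fingers measure 128 mm over their backs; the gripper's body (75 mm by 188 mm) begins 65 mm behind the grasp point.
Start: joints at [-1.161, 0.116, 1.442, -0, 1.584, -0.038], TCP at [0.292, -0.608, 0.219] pointing down, gripper open.
Joint ranges: [-2.83, 2.83], [-0.83, 2.19], [0.07, 2.5], [-1.14, 4.28], [0.01, 3], [-2.97, 2.97]. Speed limits (rad/s): [1.89, 1.89, 2.22, 3.14, 3.14, 3.14].

INTERFACE

Orientations are given as a unit quaternion [w, x, y, z].
In Python, from workcell import robot, eoat, solve_ik, readout, snapshot, camera_params gives the robot as it stands. Calls block until the motion is done:
- robot.move_to(position, orientation): joint-space move of the TCP to a pose.
- robot.move_straight(position, ori=None, vel=0.15): straight line of the TCP; ori=None keeps the orientation; vel is the mean speed in m/s.
- robot.move_joints(angles): joint-space move.
- eoat.move_gripper(opening, newtons=None): finger opening in m; newtons is the grip in N (None keeps the last); returns when the fingers have stopped.
- robot.pause(seconds).
- solve_ik(position, orientation): joint angles nearest the present ones, or None.
- readout.get_obs(): the state.
- snapshot(name): name is "scene" or "top" or "wrist"; returns the picture (400x640x3 uint8, red, green, blue); there is no depth.
- camera_params(name): a dict with "fx", "fy", "cx", "cy" (pixels), "extrinsics" (4x4, takes a point from world to camera coordinates); the wrist camera has in their place "mount" (4x4, takes a point from camera to tool coordinates, whose origin is the TCP and whose axes are the flange's). Camera axes: x right, y down, z forward; pixel columns grow to the right and rows downward; lengths in m; the calibration is good to about 2 mm. A picture is of the moment at which its call begins: read the wrist's pose just before it. camera_params takes no time and is no camera call.
A pose or a line that the arm cannot do raises robot.Unreachable and nothing moves.
- robot.close_job(): hands the job in, once; it reports no verdict.
The state is a dict: "t": time; "joint_positions": joint angles; "joint_velocities": joint speeds; "joint_efforts": joint torques, N m; "eef_pos": TCP position; "ee_rot": TCP orientation; "force": force on the tool from outside, world axes, zero at the start; "ft_torque": the same for the moment, N m; "width": finger opening in m.
Only numpy, scipy, OpenCV 4.12 (cv2) and the standard library are available. Lean on these libraries where they do the work, as an engineer would, in place of code of your own. Each camera call takes 0.05 s, during which the arm holds its last target.

TASK

The open steel pipette canister has fallen over in front of its dock, the low three-sided bracket fixed to the bench. Tip it up onto its closed end by pivoting it on the bench edge of that end, without flinging it over and never lifting it clear of the bench, then push it upright into the dock until it is fully home against the back wall. Leave the things around it where they are.

Things in the scene. Friction and masses are not known exactly. Their poses are not given: they have to be found in the camera images.
- canister: open steel box, 64 mm thick (x) x 100 wide (y) x 160 long (z), walls and bottom 4 mm, about 0.4 kg, centre of mass 70 mm from the closed end (foot). Origin: centre of the foot's outer face; z runs to the open end (mouth). At the start it lies on its wide -x face (x up), mouth toward the front right, foot toward the dock, free to slide; too wide to grip across. Standing: z up, origin at bench height
- canister_mouth (a point): centre of the canister's mouth, 160 mm from the foot; the mouth is 56 mm (x) by 92 mm (y) inside and the hollow 156 mm deep
- canister_heel (a point): middle of the canister's heel edge, where the foot meets the -x wide face: it is on the bench both while the canister lies as at the start and while it stands, and is the edge to pivot on. Raised by the mouth, the canister tips over on its own toward its +x side from about 25 degrees short of upright
- dock: low aluminium bracket fixed to the bench: back wall and two side walls, 35 mm high, 6 mm thick, no floor; 116 mm clear between the side walls, which reach 40 mm forward, then flare for 12 mm. Origin: on the bench, middle of the back wall's inner face; x points from the open side to the back wall, y left, z up. Home: canister upright, its +x wide face on the back wall, its origin 32 mm in front of this one
- plain_bottle: white plastic bottle with screw cap, 60 mm diameter, 120 mm tall, standing to the left of the dock; origin: centre of its underside
- wash_bottle: white wash bottle with red cap and bent spout, 93 x 66 mm, 201 mm tall, standing far left at the front; origin: centre of its underside
- tall_beaker: white plastic beaker, 65 mm diameter, 76 mm tall, standing at the right; origin: centre of its underside
- brown_bottle: brown bottle with black cap, 66 mm diameter, 135 mm tall, standing at the right; origin: centre of its underside
- tape_roll: roll of tape lying flat, 61 mm diameter, 19 mm high, at the front left; origin: centre of its underside
- slide_box: card box 35 x 86 mm, 29 mm high, at the front right; origin: centre of its underside
- petri_dish: petri dish 58 mm diameter, 15 mm high, at the front left; origin: centre of its underside
- vortex_mixer: yellow mixer, fixed equipment, 200 (x) x 150 (y) mm and 122 mm tall, behind and to the right of the canister; an obstacle. Origin: about the centre of its underside, x away from its front panel. On the left the bench is bounded by a fixed cold plate, its right side 275 mm to the left of the robot axis and its front 440 mm ahead, up to 150 mm high
- timer: small timer 28 x 66 mm, 58 mm high, at the front right; origin: centre of its underside

How it is judged:
On the way:
1. the canister stands upright on its foot, on the bench (angle between canister's own z axis and vertical below 0.1 rad and height (world z) of canister_mouth above 0.15 m and height (world z) of canister below 0.008 m), for 0.2 s.
At the end, for the whole second after the job is handed in: the canister stands upright (within 0.06 rad) on the bench inside the dock, mouth up, its wide face square (within 0.1 rad) to the back wall and home against it (within 7 mm), between the side walls, at rest (angle between canister's own z axis and vertical below 0.06 rad and height (world z) of canister_mouth above 0.15 m and height (world z) of canister below 0.005 m and x of canister in the frame of dock between -0.039 and -0.028 m and y of canister in the frame of dock between -0.012 and 0.012 m and angle between the x axis of canister and the x axis of dock, either way round below 0.1 rad and linear speed of canister below 0.02 m/s); the robot touches nothing.
It fails at once if the canister is lifted clear: its heel edge more than 25 mm above the bench (height (world z) of canister_heel above 0.025 m).
It fails at once if the canister is flung over (it turns faster than 5 rad/s) (angular speed of canister above 5 rad/s).
It fails at once if a bottle, beaker, box or other thing standing around is moved by more than 25 mm (distance of any of plain_bottle, wash_bottle, tall_beaker, brown_bottle, tape_roll, slide_box, petri_dish, timer from where it was at the start of the episode above 0.025 m).
It also fails if it takes over 72 s, if anything falls off the work surface, if the arm or the gripper's body presses on something with over 40 N, if the wrist force passes 120 N, or if a joint passes its speed limit or range.

## Working session

There is one attempt and no reset: what is moved stays moved. The work goes in short steps, each a Python script; the robot and the scene stay as the last script left them, time stands still between calls to the robot, and variables do not carry over. Pictures are saved under pics/ and viewed, and the job is handed in when it is done.

```bash
ls; mkdir -p pics; python3 - <<'E'
from workcell import *
import cv2,numpy as np
np.set_printoptions(precision=4,suppress=True)
o=readout.get_obs();print(o)
for n in ["scene","top","wrist"]:
    cv2.imwrite(f"pics/{n}0.png",snapshot(n)[...,::-1]);print(n,camera_params(n))
E
```

```text
pics
{'t': 0.0, 'joint_positions': array([-1.1608,  0.1165,  1.4423, -0.    ,  1.584 , -0.0378]), 'joint_velocities': array([-0.0007,  0.0002,  0.0002,  0.0003,  0.0014,  0.0006]), 'joint_efforts': array([  0.006 , -72.1261, -62.2606,   0.0784,   0.0239,  -0.0001]), 'eef_pos': array([ 0.2922, -0.6083,  0.2179]), 'ee_rot': array([-0.0006,  0.975 ,  0.222 , -0.0001]), 'force': array([-0.3199,  0.529 ,  0.2047]), 'ft_torque': array([-0.0056, -0.0138,  0.0109]), 'width': 0.0926717941951886}
scene {'fx': 374.5578917424938, 'fy': 374.5578917424938, 'cx': 313.063908635669, 'cy': 199.4307108032057, 'extrinsics': array([[-0.6547, -0.7557,  0.016 ,  0.3746],
       [-0.5708,  0.4805, -0.6659,  0.3513],
       [ 0.4955, -0.4451, -0.7459,  1.231 ],
       [ 0.    ,  0.    ,  0.    ,  1.    ]])}
top {'fx': 448.82845648584174, 'fy': 448.82845648584174, 'cx': 312.6586155161015, 'cy': 199.6921440280549, 'extrinsics': array([[-0.018 , -0.9998,  0.0043,  0.0112],
       [-0.98  ,  0.0168, -0.1984,  0.5786],
       [ 0.1983, -0.0078, -0.9801,  1.5177],
       [ 0.    ,  0.    ,  0.    ,  1.    ]])}
wrist {'fx': 301.9063962977196, 'fy': 301.9063962977196, 'cx': 318.03396922665047, 'cy': 199.20264027578634, 'mount': array([[-0.0011, -0.963 , -0.2694,  0.0755],
       [ 1.    , -0.0015,  0.0012, -0.0005],
       [-0.0015, -0.2694,  0.963 , -0.1661],
       [ 0.    ,  0.    ,  0.    ,  1.    ]])}
```

View pics/scene0.png

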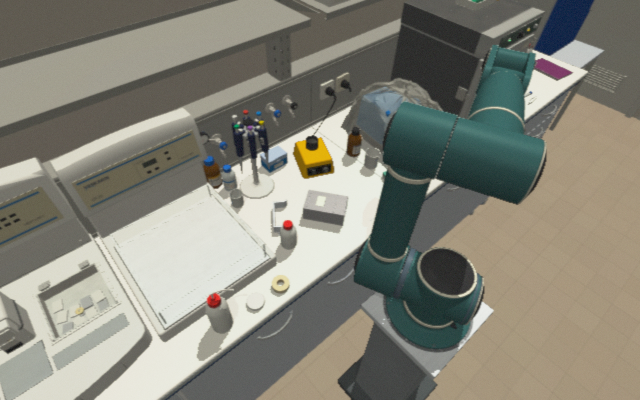

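View pics/top0.png

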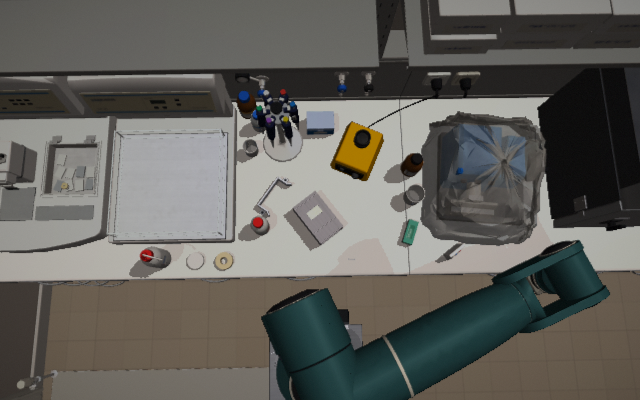

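View pics/wrist0.png

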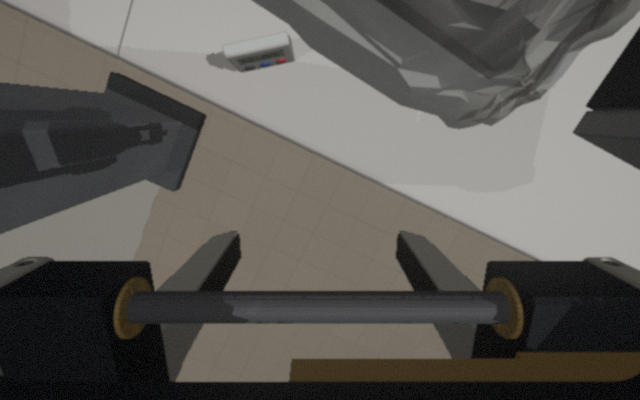

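Top view: the canister is around (315,218), the dock around (270,197), the plain bottle's cap at (258,224) and the mixer at (358,150). I'll zoom in for detail.

```bash
python3 - <<'E'
import cv2
a=cv2.imread("pics/top0.png")[165:260,230:360];cv2.imwrite("pics/topz.png",cv2.resize(a,None,fx=6,fy=6,interpolation=cv2.INTER_CUBIC))
a=cv2.imread("pics/scene0.png")[180:260,260:360];cv2.imwrite("pics/scenez.png",cv2.resize(a,None,fx=7,fy=7,interpolation=cv2.INTER_CUBIC))
E
```

```text
(no output)
```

View pics/topz.png

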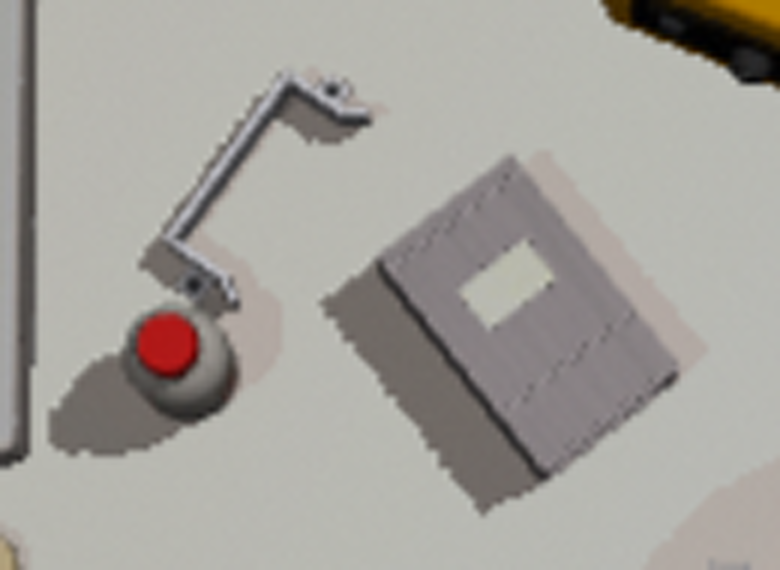

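View pics/scenez.png

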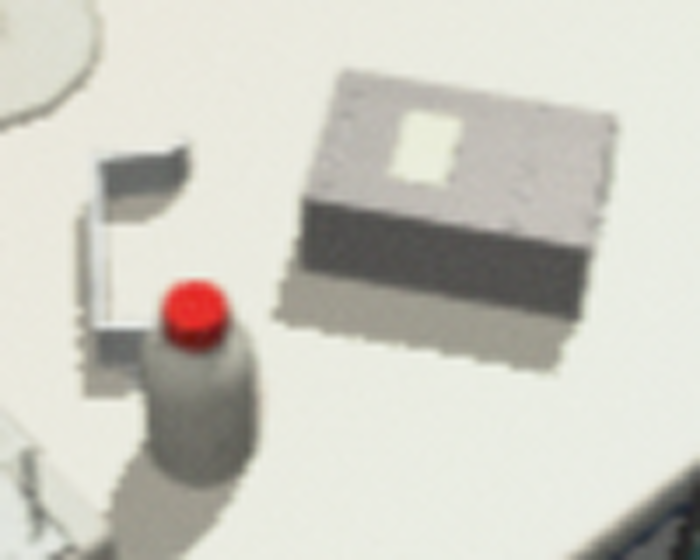

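```bash
cat > h.py <<'E'
import numpy as np,cv2
from workcell import *
np.set_printoptions(precision=4,suppress=True)
def ray(n,uv,z,T=None):
    c=camera_params(n)
    E=np.linalg.inv(c["extrinsics"]) if T is None else T
    d=E[:3,:3]@np.array([(uv[0]-c["cx"])/c["fx"],(uv[1]-c["cy"])/c["fy"],1]);o=E[:3,3]
    return o+d*(z-o[2])/d[2]
def proj(n,P):
    c=camera_params(n);p=c["extrinsics"]@np.append(P,1)
    return np.array([c["fx"]*p[0]/p[2]+c["cx"],c["fy"]*p[1]/p[2]+c["cy"]])
E
python3 - <<'E'
from h import *
f=lambda X,Y:(230+(X+.5)/6-.5,165+(Y+.5)/6-.5)
g=lambda X,Y:(260+(X+.5)/7-.5,180+(Y+.5)/7-.5)
C=[ray("top",f(*p),.064) for p in [(380,262),(512,157),(678,375),(545,478)]]
print("can FL FR MR ML",np.array(C)); 
for i in range(4): print(np.linalg.norm(C[i]-C[(i+1)%4]))
D=[ray("scene",g(*p),.064) for p in [(304,200),(342,70),(618,115),(590,247)]];print("scene",np.array(D))
d=[ray("top",f(*p),.035) for p in [(235,300),(175,240),(290,75),(370,120)]];print("dock",np.array(d))
print("dock scene",[ray("scene",g(*p),.035) for p in [(97,328),(100,155),(187,145)]])
print("bottle cap",ray("top",f(167,345),.12),ray("scene",g(196,303),.12))
E
```

```text
can FL FR MR ML [[ 0.5483  0.0704  0.064 ]
 [ 0.6094 -0.0074  0.064 ]
 [ 0.4792 -0.1006  0.064 ]
 [ 0.4212 -0.0227  0.064 ]]
0.09893590672696384
0.1600941264893948
0.09706599946221146
0.15750604882337188
scene [[ 0.5458  0.0747  0.064 ]
 [ 0.6061 -0.0038  0.064 ]
 [ 0.4806 -0.0995  0.064 ]
 [ 0.4219 -0.021   0.064 ]]
dock [[0.5323 0.1571 0.035 ]
 [0.5689 0.1927 0.035 ]
 [0.6685 0.1244 0.035 ]
 [0.6399 0.0766 0.035 ]]
dock scene [array([0.5671, 0.2006, 0.035 ]), array([0.6645, 0.1255, 0.035 ]), array([0.6388, 0.0833, 0.035 ])]
bottle cap [0.4931 0.1871 0.12  ] [0.4921 0.1891 0.12  ]
```

```bash
cat >> h.py <<'E'
def dock_pts(x,y,th):
    c,s=np.cos(th),np.sin(th)
    L=[(-.052,.066),(-.040,.058),(0,.058),(0,-.058),(-.040,-.058),(-.052,-.066)]
    O=[(-.040,.064),(.006,.064),(.006,-.064),(-.040,-.064)]
    f=lambda p,z:np.array([x+c*p[0]-s*p[1],y+s*p[0]+c*p[1],z])
    return [[f(p,.035) for p in L],[f(p,.035) for p in O],[f(p,0) for p in L]]
def can_pts(hx,hy,th,phi):
    d=np.array([np.cos(th),np.sin(th),0]);e=np.array([0,0,1.])
    z=-d*np.cos(phi)+e*np.sin(phi);X=e*np.cos(phi)+d*np.sin(phi);Y=np.cross(z,X);H=np.array([hx,hy,0])
    f=lambda a,b,c:H+X*(a+.032)+Y*b+z*c
    r=lambda a,b,c:[f(s*a,t*b,c) for s,t in [(1,1),(1,-1),(-1,-1),(-1,1),(1,1)]]
    return [r(.032,.05,0),r(.032,.05,.16),r(.028,.046,.16),[f(.032,.05,0),f(.032,.05,.16)],[f(.032,-.05,0),f(.032,-.05,.16)],[f(-.032,.05,0),f(-.032,.05,.16)]]
def overlay(src,n,box,k,polys,out):
    x0,y0,x1,y1=box
    im=cv2.resize(src[y0:y1,x0:x1],None,fx=k,fy=k,interpolation=cv2.INTER_CUBIC)
    for P,col in polys:
        q=np.array([proj(n,p) for p in P]);q=(q-[x0,y0]+.5)*k-.5
        cv2.polylines(im,[np.round(q).astype(int)],False,col,1)
    cv2.imwrite(out,im)
E
cat > ov.py <<'E'
from h import *
import sys
D=eval(sys.argv[1]);C=eval(sys.argv[2])
dk=[(p,(0,0,255)) for p in dock_pts(*D)[:2]]+[(dock_pts(*D)[2],(255,0,255))]
P=dk+[(p,(0,160,0)) for p in can_pts(*C)]
overlay(cv2.imread("pics/top0.png"),"top",(245,170,350,250),7,P,"pics/o%s_t.png"%sys.argv[3])
overlay(cv2.imread("pics/scene0.png"),"scene",(265,190,355,255),8,P,"pics/o%s_s.png"%sys.argv[3])
E
python3 ov.py "(.617,.160,.946)" "(.5774,.0335,.641,0)" 1
```

```text
(no output)
```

View pics/o1_t.png

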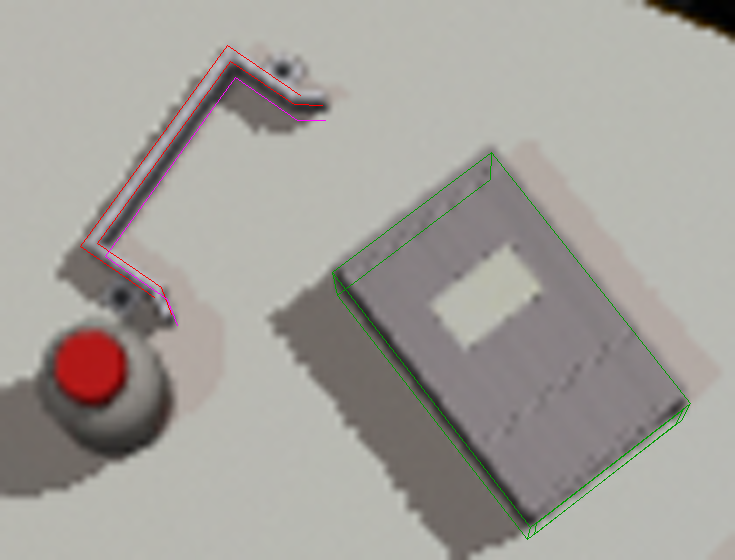

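View pics/o1_s.png

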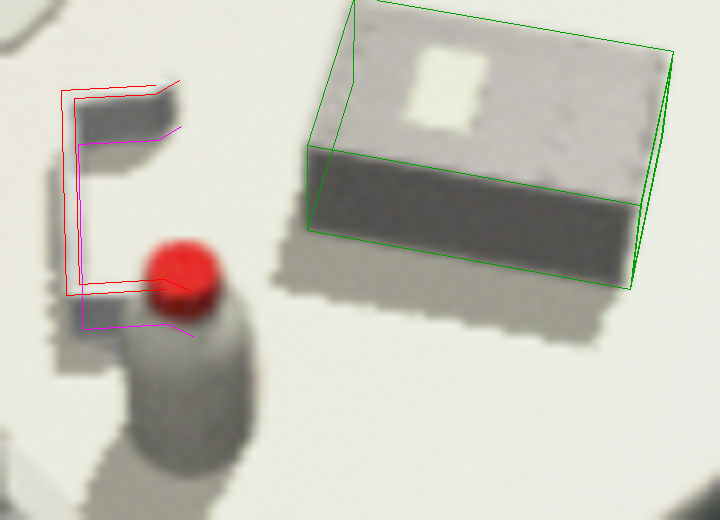

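The model overlays fit both views to about 1–2 mm. My plan is to pinch the left narrow wall at the mouth with a pitched tool, lift slightly, yaw and shift into line with the dock, tip up about the heel, then push in. First I'll check IK.

```bash
cat >> h.py <<'E'
from scipy.spatial.transform import Rotation as R
DOCK=np.array([.617,.160,.946])
def toolq(th,p,sy=1):
    d=np.array([np.cos(th),np.sin(th),0]);e=np.array([0,0,1.])
    z=d*np.cos(p)-e*np.sin(p); y=sy*np.array([-np.sin(th),np.cos(th),0]); x=np.cross(y,z)
    q=R.from_matrix(np.c_[x,y,z]).as_quat(); return np.r_[q[3],q[:3]]
def canpt(H,th,phi,g):
    d=np.array([np.cos(th),np.sin(th),0]);e=np.array([0,0,1.])
    z=-d*np.cos(phi)+e*np.sin(phi);X=e*np.cos(phi)+d*np.sin(phi);Y=np.cross(z,X)
    return np.array([H[0],H[1],0])+X*(g[0]+.032)+Y*g[1]+z*g[2]
def dk(x,y):
    c,s=np.cos(DOCK[2]),np.sin(DOCK[2]);return DOCK[:2]+[c*x-s*y,s*x+c*y]
E
python3 - <<'E'
from h import *
r=np.radians
for sy in (1,-1):
  for p in (20,30,40,50,60):
    a=solve_ik(canpt((.5774,.0335),.641,0,(-.016,.048,.12)),toolq(.641,r(p),sy))
    b=solve_ik(canpt(dk(-.126,0),DOCK[2],0,(-.016,.048,.12)),toolq(DOCK[2],r(p),sy))
    print(sy,p,a,b)
  for p in (75,90,105,120,130):
    a=solve_ik(canpt(dk(-.126,0),DOCK[2],r(90),(-.016,.048,.12)),toolq(DOCK[2],r(p),sy))
    b=solve_ik(canpt(dk(-.064,0),DOCK[2],r(90),(-.016,.048,.12)),toolq(DOCK[2],r(p),sy))
    print(sy,p,a,b)
E
```

```text
1 20 None [-0.805  -0.1011  2.4049  1.193   1.4669  2.3966]
1 30 None [-0.7437 -0.2366  2.4071  1.07    1.372   2.5609]
1 40 None [-0.6595 -0.3392  2.3941  0.9214  1.2915  2.7394]
1 50 None [-0.5559 -0.4031  2.3671  0.7483  1.2299  2.9304]
1 60 [-0.3401 -0.5158  2.3841  0.508   1.0243 -2.7654] None
1 75 [ 0.0211 -0.2978  2.005   0.2174  1.281  -2.542 ] [ 0.1184 -0.1957  1.922   0.2027  1.2423 -2.4473]
1 90 [ 0.1413 -0.1752  1.8872  0.      1.4296 -2.3754] [ 0.22   -0.069   1.7909  0.      1.4197 -2.2968]
1 105 [ 0.2386 -0.034   1.7745 -0.1691  1.6016 -2.2664] [ 0.3025  0.0742  1.6646 -0.1561  1.6134 -2.2045]
1 120 [ 0.3127  0.1148  1.672  -0.3073  1.7804 -2.2031] [ 0.3657  0.2237  1.5488 -0.286   1.8093 -2.1565]
1 130 [ 0.3505  0.214   1.6118 -0.3907  1.8984 -2.1813] [ 0.3981  0.3227  1.4803 -0.3667  1.9366 -2.1446]
-1 20 None [-0.805  -0.1011  2.4049  1.193   1.4669 -0.745 ]
-1 30 None [-0.7437 -0.2366  2.4071  1.07    1.372  -0.5806]
-1 40 None [-0.6595 -0.3392  2.3941  0.9214  1.2915 -0.4022]
-1 50 [-0.4528 -0.5524  2.4591  0.7395  1.0109  0.1423] [-0.5559 -0.4031  2.3671  0.7483  1.2299 -0.2112]
-1 60 [-0.3401 -0.5158  2.3841  0.508   1.0243  0.3762] [-0.4387 -0.4271  2.3282  0.5569  1.1936 -0.0114]
-1 75 [ 0.0211 -0.2978  2.005   0.2174  1.281   0.5996] [ 0.1184 -0.1957  1.922   0.2027  1.2423  0.6943]
-1 90 [ 0.1413 -0.1752  1.8872  0.      1.4296  0.7661] [ 0.22   -0.069   1.7909  0.      1.4197  0.8448]
-1 105 [ 0.2386 -0.034   1.7745 -0.1691  1.6016  0.8752] [ 0.3025  0.0742  1.6646 -0.1561  1.6134  0.9371]
-1 120 [ 0.3127  0.1148  1.672  -0.3073  1.7804  0.9385] [ 0.3657  0.2237  1.5488 -0.286   1.8093  0.9851]
-1 130 [ 0.3505  0.214   1.6118 -0.3907  1.8984  0.9602] [ 0.3981  0.3227  1.4803 -0.3667  1.9366  0.997 ]
```

```bash
python3 - <<'E'
from h import *
r=np.radians
H=(.5774,.0335);th=.641
for p in (46,48,50,52,55):
  for z in (.014,):
    for gz in (.128,.134):
      t=canpt(H,th,0,(z-.032,.048,gz));q=toolq(th,r(p),-1)
      d=np.array([np.cos(th)*np.cos(r(p)),np.sin(th)*np.cos(r(p)),-np.sin(r(p))])
      print(p,gz,[solve_ik(t-d*b,q) is not None for b in (0,.01,.02,.03,.04,.06,.08,.1)], [solve_ik(t-np.r_[d[:2],0]/np.cos(r(p))*b,q) is not None for b in (0,.01,.02,.03,.04,.06,.08)],solve_ik(t,q))
for p in (130,140):
  for x in (-.126,-.064): print(p,solve_ik(canpt(dk(x,0),DOCK[2],r(90),(-.018,.048,.134)),toolq(DOCK[2],r(p),-1)))
E
```

```text
46 0.128 [True, False, False, False, False, True, True, True] [True, False, False, False, False, False, False] [-0.5215 -0.5659  2.4957  0.8356  1.0345  0.0272]
46 0.134 [False, False, False, False, False, False, True, True] [False, False, False, False, False, False, False] None
48 0.128 [True, True, True, True, True, True, True, True] [True, True, False, False, False, False, False] [-0.4986 -0.566   2.4828  0.7884  1.0297  0.0763]
48 0.134 [True, True, True, True, True, True, True, True] [True, False, False, False, False, False, False] [-0.5163 -0.5773  2.489   0.7872  1.0451  0.0667]
50 0.128 [True, True, True, True, True, True, True, True] [True, True, True, False, False, False, False] [-0.4754 -0.5642  2.4693  0.7412  1.0265  0.125 ]
50 0.134 [True, True, True, True, True, True, True, True] [True, True, True, False, False, False, False] [-0.4928 -0.5757  2.4757  0.7407  1.0413  0.1149]
52 0.128 [True, True, True, True, True, True, True, True] [True, True, True, True, True, False, False] [-0.4522 -0.5605  2.4554  0.6942  1.0249  0.1732]
52 0.134 [True, True, True, True, True, True, True, True] [True, True, True, True, False, False, False] [-0.4692 -0.5722  2.462   0.6942  1.0391  0.1626]
55 0.128 [True, True, True, True, True, True, True, True] [True, True, True, True, True, True, False] [-0.4174 -0.5517  2.4337  0.6244  1.0257  0.2442]
55 0.134 [True, True, True, True, True, True, True, True] [True, True, True, True, True, False, False] [-0.4336 -0.5637  2.4405  0.6252  1.0389  0.2331]
130 [ 0.3488  0.1992  1.6049 -0.3945  1.9178  0.9499]
130 [ 0.3967  0.3086  1.474  -0.3704  1.9551  0.9877]
140 [ 0.3784  0.2949  1.5549 -0.4775  2.0308  0.9561]
140 [ 0.4222  0.4038  1.4164 -0.4532  2.0762  0.9837]
```

```bash
cat >> h.py <<'E'
H0=(.5774,.0335);TH0=.641;P0=np.radians(50)
def axis(th,p): return np.array([np.cos(th)*np.cos(p),np.sin(th)*np.cos(p),-np.sin(p)])
def st(m=""):
    o=readout.get_obs();print(m,"t%.1f"%o["t"],o["eef_pos"],"F",o["force"],"T",o["ft_torque"],"w%.4f"%o["width"])
E
python3 - <<'E'
from h import *
t=canpt(H0,TH0,0,(.013-.032,.048,.134));q=toolq(TH0,P0,-1)
robot.move_to(t-axis(TH0,P0)*.1+[0,0,.14],toolq(TH0,np.radians(65),-1));st("wp")
eoat.move_gripper(.04,30)
robot.move_to(t-axis(TH0,P0)*.1,q);st("pre")
print(readout.get_obs()["joint_positions"])
for n in("scene","wrist","top"): cv2.imwrite(f"pics/{n}1.png",snapshot(n)[...,::-1])
E
```

```text
wp t2.2 [ 0.39   -0.0471  0.2297] F [-0.5091 -0.1225 -0.6541] T [-0.1641  0.1148 -0.0276] w0.0931
pre t3.8 [ 0.3902 -0.0471  0.0913] F [ 0.1875 -0.2372  0.041 ] T [-0.1785  0.1635  0.0017] w0.0396
[-0.6971 -0.7873  2.4517  0.6951  1.3488  0.1188]
```

View pics/scene1.png

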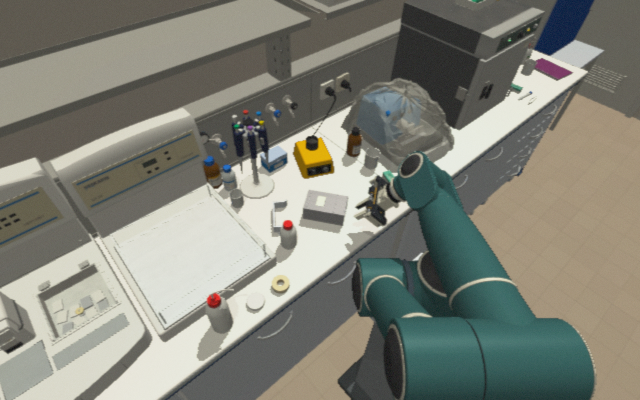

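View pics/wrist1.png

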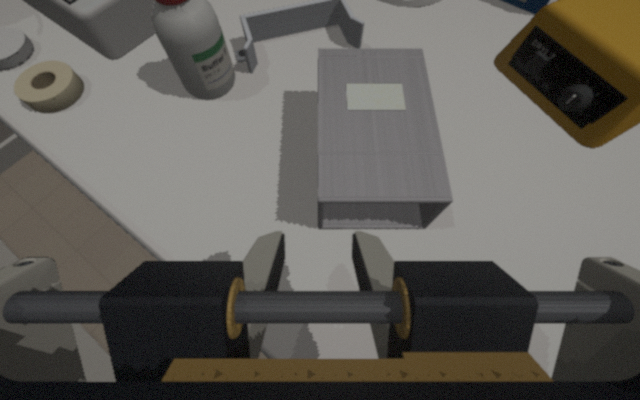

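In the wrist view the canister's left wall edge runs vertically at column ~319. That is midway between the fingers (284 and 352), so the yaw and centring are good. Next I'll insert and pinch.

```bash
python3 - <<'E'
from h import *
t=canpt(H0,TH0,0,(.013-.032,.048,.134));
for b in (.05,.02,.0):
    robot.move_straight(t-axis(TH0,P0)*b,vel=.08);st(b)
cv2.imwrite("pics/wrist2.png",snapshot("wrist")[...,::-1]);cv2.imwrite("pics/scene2.png",cv2.resize(snapshot("scene")[170:260,260:420,::-1],None,fx=5,fy=5))
E
```

```text
0.05 t4.7 [ 0.4156 -0.0274  0.0517] F [-0.1703  0.1179  0.4215] T [-0.1801  0.1752 -0.0153] w0.0401
0.02 t5.2 [ 0.4309 -0.0159  0.0286] F [ 0.7296  0.0919 -0.1968] T [-0.175   0.2791  0.001 ] w0.0402
0.0 t5.6 [ 0.4412 -0.0081  0.0132] F [-0.3789  0.1815  0.0339] T [-0.1375  0.1788 -0.0013] w0.0399
```

View pics/wrist2.png

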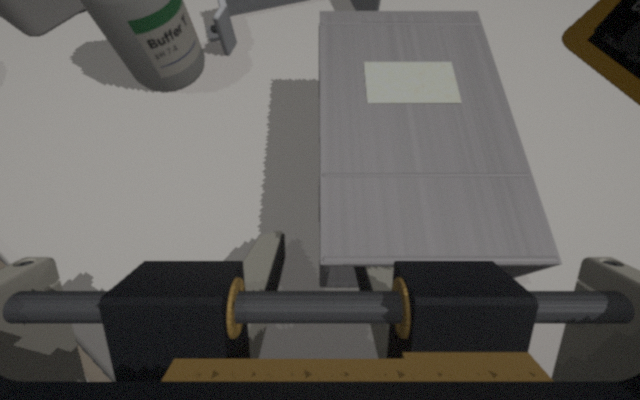

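View pics/scene2.png

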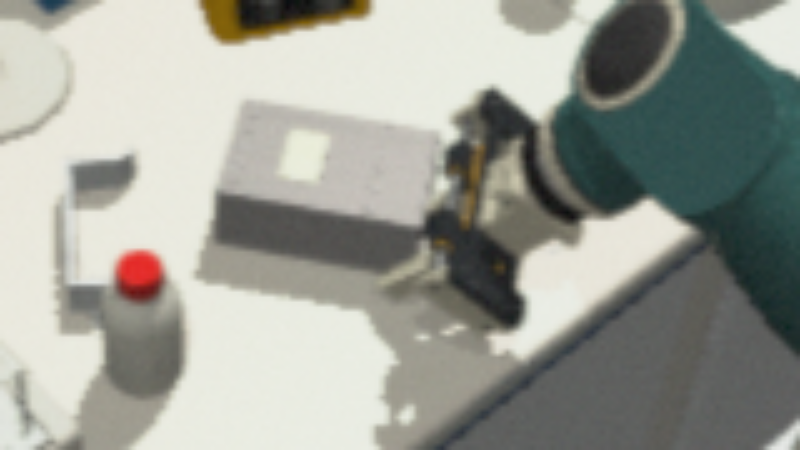

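The right finger is inside the mouth with no contact forces. I'll pinch now, then tip 12° about the heel.

```bash
cat >> h.py <<'E'
G=(.013-.032,.048,.134)
def goto(H,th,phi,p=None,vel=.08,dz=0,g=G):
    p=P0+phi if p is None else p
    robot.move_straight(canpt(H,th,phi,g)+[0,0,dz],toolq(th,p,-1),vel=vel)
E
python3 - <<'E'
from h import *
eoat.move_gripper(.0,40);st("grip")
for a in (6,12):
    goto(H0,TH0,np.radians(a));st(a)
cv2.imwrite("pics/wrist3.png",snapshot("wrist")[...,::-1]);cv2.imwrite("pics/scene3.png",cv2.resize(snapshot("scene")[170:260,260:420,::-1],None,fx=5,fy=5))
E
```

```text
grip t6.4 [ 0.4415 -0.0084  0.0132] F [-0.0448 -3.3639  0.0826] T [-0.7722  0.0055 -0.7051] w0.0038
6 t6.7 [ 0.4428 -0.0061  0.0266] F [-0.704  -0.1497 -5.5699] T [-0.4787  0.9325  0.0637] w0.0041
12 t7.1 [ 0.4452 -0.004   0.0394] F [ 0.3165  0.878  -4.163 ] T [-0.3543  0.8928  0.0269] w0.0037
```

View pics/scene3.png

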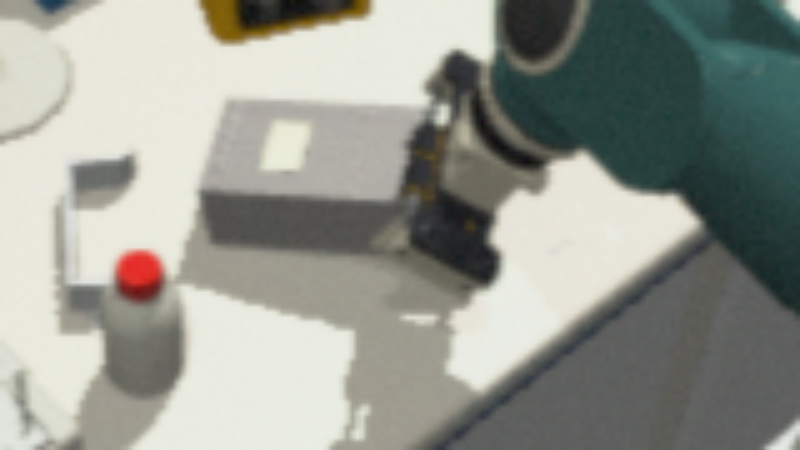

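View pics/wrist3.png

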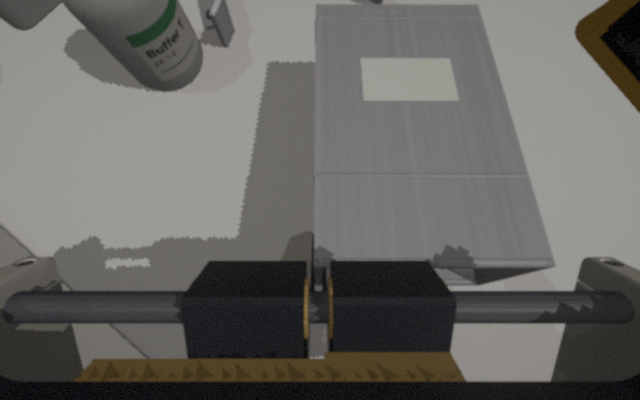

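```bash
python3 - <<'E'
from h import *
H1=dk(-.135,0);a=np.radians(12)
for k in (.25,.5,.75,1):
    goto(np.array(H0)*(1-k)+H1*k,TH0*(1-k)+DOCK[2]*k,a,vel=.06,dz=-.001*k);st(k)
im=snapshot("scene")[...,::-1].copy();cv2.imwrite("pics/scene4.png",im)
it=snapshot("top")[...,::-1].copy()
P=[(p,(0,160,0)) for p in can_pts(*H1,DOCK[2],a)]
overlay(im,"scene",(260,170,420,260),5,P,"pics/o4_s.png")
overlay(it,"top",(240,160,370,260),6,P,"pics/o4_t.png")
E
```

```text
0.25 t7.5 [ 0.4388 -0.0109  0.0393] F [ 0.2555 -0.8951 -4.1211] T [-0.4602  0.7751 -0.0423] w0.0037
0.5 t7.7 [ 0.4336 -0.0161  0.0397] F [-0.4809 -0.2976 -4.5324] T [-0.5116  0.7063 -0.0529] w0.0038
0.75 t8.0 [ 0.4287 -0.021   0.0396] F [-0.2365  0.208  -5.2767] T [-0.5771  0.6735 -0.0611] w0.0040
1 t8.3 [ 0.4244 -0.0255  0.0395] F [ 0.5662 -0.4902 -4.2487] T [-0.678   0.6082 -0.08  ] w0.0036
```

View pics/o4_s.png

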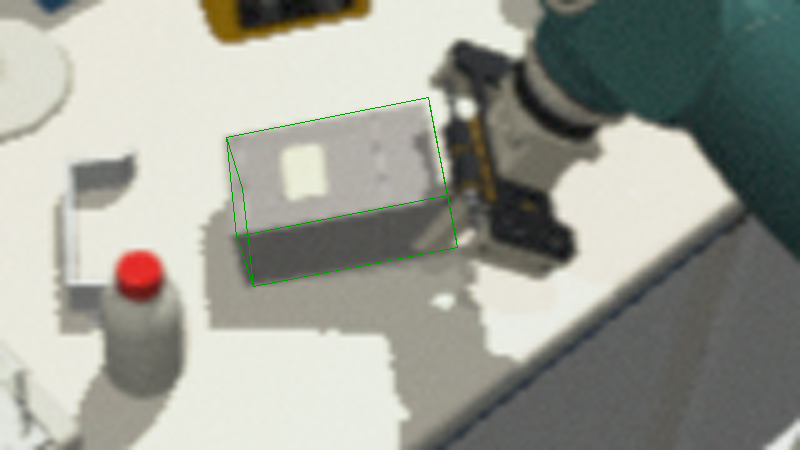

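View pics/o4_t.png

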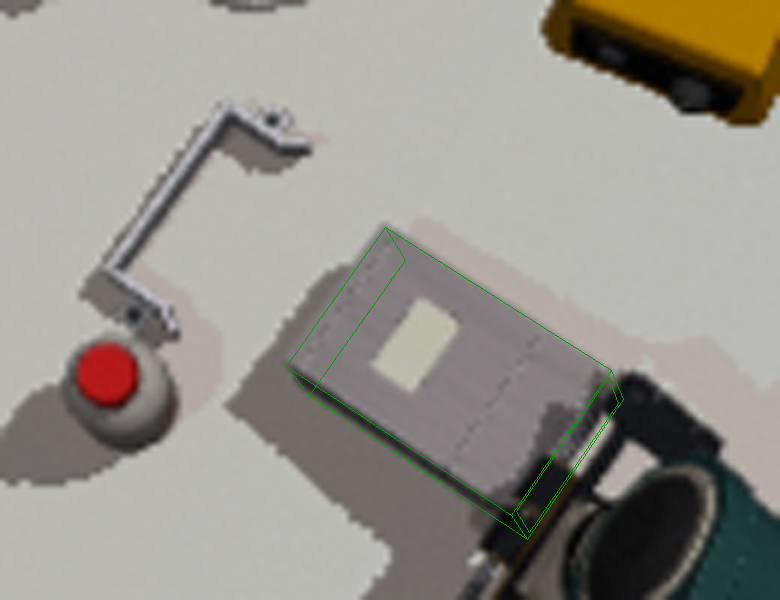

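The canister matches the predicted pose in both views. Now I'll tip it to 90° in small arc steps, with an abort on force.

```bash
python3 - <<'E'
from h import *
H1=dk(-.135,0)
for a in range(18,85,6):
    goto(H1,DOCK[2],np.radians(a),vel=.06,dz=-.001);st(a)
    if np.abs(readout.get_obs()["force"]).max()>25: print("abort");break
im=snapshot("scene")[...,::-1].copy();it=snapshot("top")[...,::-1].copy()
P=[(p,(0,160,0)) for p in can_pts(*H1,DOCK[2],np.radians(a))]
overlay(im,"scene",(240,130,400,250),5,P,"pics/o5_s.png")
overlay(it,"top",(230,140,370,260),5,P,"pics/o5_t.png")
cv2.imwrite("pics/wrist5.png",snapshot("wrist")[...,::-1])
E
```

```text
18 t8.7 [ 0.427  -0.0208  0.0528] F [-0.6423  0.5535 -4.6131] T [-0.5456  0.6504  0.0117] w0.0040
24 t9.1 [ 0.4302 -0.016   0.0646] F [-0.9507 -0.104  -5.6983] T [-0.5063  0.4893 -0.0039] w0.0037
30 t9.5 [ 0.4345 -0.01    0.0762] F [ 0.2188  0.6868 -4.6658] T [-0.425   0.3893 -0.0466] w0.0037
36 t9.9 [ 0.4397 -0.003   0.0873] F [-0.15    0.374  -2.3355] T [ 0.0733 -0.0668 -0.0125] w0.0036
42 t10.3 [0.4457 0.0049 0.0977] F [ 1.4898  0.2775 -2.3699] T [ 0.1775 -0.4419  0.0359] w0.0037
48 t10.7 [0.4521 0.0135 0.1072] F [-1.272  -1.7359  4.6643] T [-0.2751  0.0548 -0.1054] w0.0042
54 t11.0 [0.459  0.0228 0.1157] F [-6.2888 -2.6692 13.0906] T [-0.6556  1.1161 -0.206 ] w0.0038
60 t11.4 [0.4663 0.0329 0.1231] F [-9.5542 -1.8909 22.8462] T [-1.1029  1.8251 -0.3177] w0.0037
66 t11.8 [0.474  0.0436 0.1291] F [-11.6645  -1.4293  30.394 ] T [-1.5062  2.577  -0.6396] w0.0035
abort
```

View pics/o5_s.png

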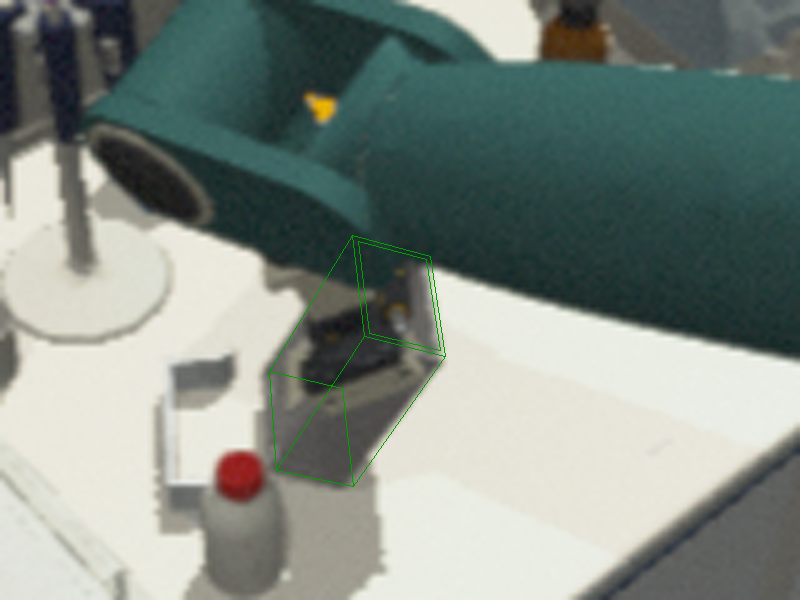

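View pics/wrist5.png

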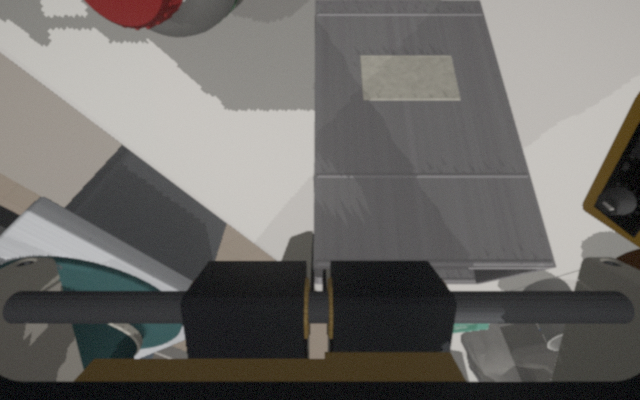

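View pics/o5_t.png

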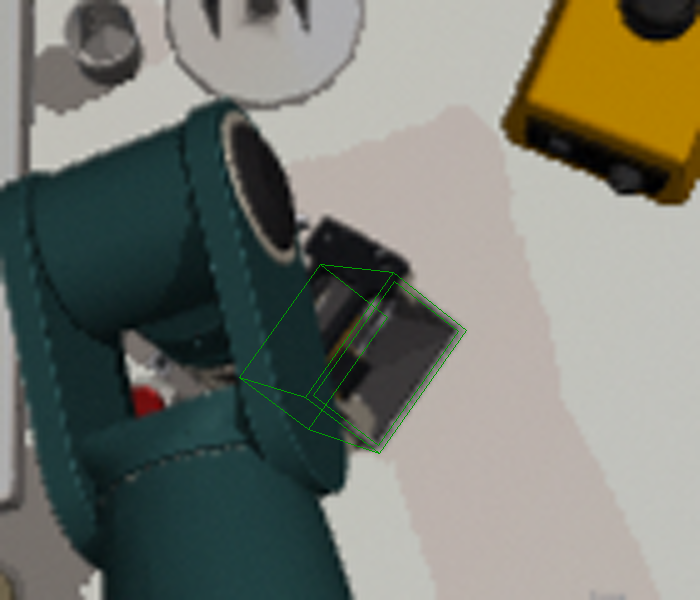

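The canister is at about 66° and on track, but the heel is being pressed into the bench at 30 N: a small radius error makes the arc too low. I'll raise it with force feedback while continuing.

```bash
python3 - <<'E'
from h import *
H1=dk(-.135,0)
dz=-.001
for a in (66,66,70,74,78,82,85):
    fz=np.mean([readout.get_obs()["force"][2] for _ in range(3)])
    dz+=np.clip((fz-3)*.0001,-.001,.002)
    goto(H1,DOCK[2],np.radians(a),vel=.05,dz=dz);st("%d %.4f"%(a,dz))
    if np.abs(readout.get_obs()["force"]).max()>45: print("abort");break
E
```

```text
66 0.0010 t12.2 [0.4738 0.0434 0.1293] F [-5.6521 -0.7838 13.2283] T [-0.4583  0.979  -0.219 ] w0.0039
66 0.0020 t12.5 [0.4738 0.0436 0.1295] F [-2.0433  0.295   3.8033] T [-0.0617  0.3278 -0.1696] w0.0035
70 0.0021 t12.8 [0.4794 0.0514 0.1328] F [-4.2576 -0.5161 10.1464] T [-0.7256  1.0734 -0.2789] w0.0037
74 0.0028 t13.1 [0.4849 0.059  0.1354] F [-2.9458 -0.1204  9.1249] T [-0.6346  0.9159 -0.2674] w0.0040
78 0.0034 t13.5 [0.4904 0.0666 0.1374] F [-3.1772  0.4366  9.2841] T [-0.5554  0.8222 -0.2456] w0.0039
82 0.0041 t13.8 [0.4959 0.0744 0.1387] F [-3.4216  2.3699 10.8929] T [-0.5365  0.7442 -0.2893] w0.0038
85 0.0048 t14.1 [0.4999 0.0801 0.1393] F [-3.2051  2.3159  6.1049] T [-0.2486  0.5851 -0.3183] w0.0039
```

```bash
python3 - <<'E'
from h import *
H1=dk(-.135,0)
dz=.0048
for a in (87,88.5,90,90):
    fz=np.mean([readout.get_obs()["force"][2] for _ in range(3)])
    dz+=np.clip((fz-4)*.0001,-.001,.002)
    goto(H1,DOCK[2],np.radians(a),vel=.05,dz=dz);st("%.1f %.4f"%(a,dz))
im=snapshot("scene")[...,::-1].copy();it=snapshot("top")[...,::-1].copy()
P=[(p,(0,160,0)) for p in can_pts(*H1,DOCK[2],np.radians(a))]
overlay(im,"scene",(240,130,400,250),5,P,"pics/o6_s.png")
overlay(it,"top",(230,140,370,260),5,P,"pics/o6_t.png")
cv2.imwrite("pics/wrist6.png",snapshot("wrist")[...,::-1])
E
```

```text
87.0 0.0050 t14.4 [0.5027 0.084  0.1395] F [-2.9089  4.1212  8.186 ] T [-0.152   0.6526 -0.3507] w0.0038
88.5 0.0054 t14.6 [0.5047 0.0869 0.1396] F [-1.3736  4.1834  6.8562] T [ 0.1147  0.4581 -0.4517] w0.0036
90.0 0.0057 t14.9 [0.5067 0.0898 0.1395] F [-2.5426  4.6283  6.5892] T [ 0.1675  0.3458 -0.3842] w0.0037
90.0 0.0060 t15.1 [0.5067 0.0894 0.1396] F [-1.3855  4.0104  3.3975] T [ 0.5607 -0.0257 -0.236 ] w0.0035
```

View pics/o6_s.png

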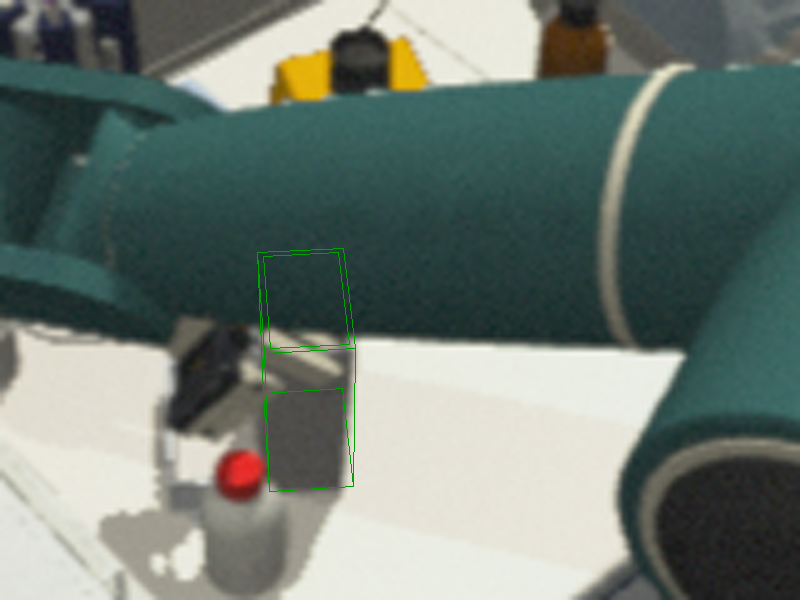

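View pics/wrist6.png

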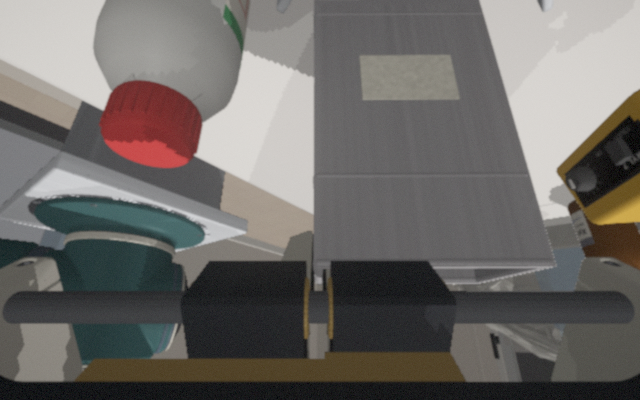

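View pics/o6_t.png

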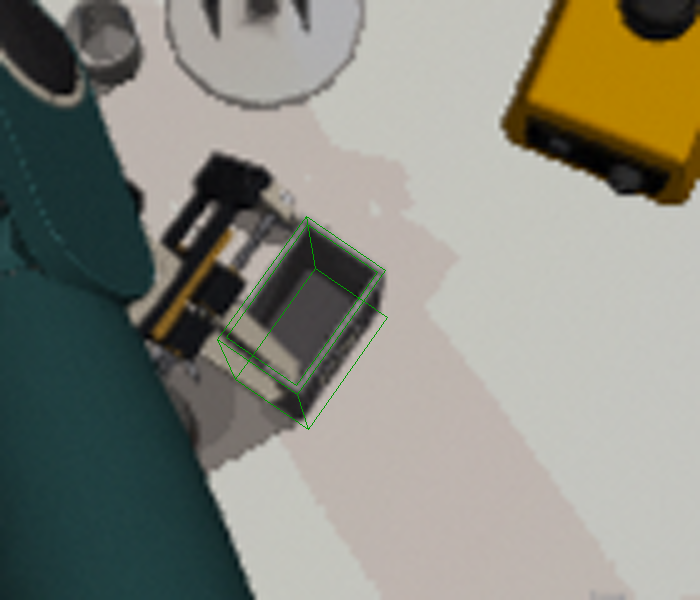

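The canister is up, but in the top view its foot sits about 3 mm forward of prediction. That puts it 1–2° short of vertical, so I'll rotate slightly more before the push into the dock.

```bash
python3 - <<'E'
from h import *
d=np.array([np.cos(DOCK[2]),np.sin(DOCK[2]),0])
dz=.006
def step(x,a,vel=.05):
    global dz
    fz=np.mean([readout.get_obs()["force"][2] for _ in range(3)])
    dz+=np.clip((fz-2)*.0001,-.0005,.001)
    goto(dk(x,0),DOCK[2],np.radians(a),vel=vel,dz=dz)
    F=np.mean([readout.get_obs()["force"] for _ in range(3)],0);f=F@d
    print(x,a,"dz%.4f"%dz,"Fd%.1f"%f);st();return f
step(-.135,91);step(-.135,92)
for x in (-.125,-.115,-.105,-.095,-.09):
    if abs(step(x,92))>20: print("stop");break
im=snapshot("scene")[...,::-1].copy();it=snapshot("top")[...,::-1].copy()
P=[(p,(0,160,0)) for p in can_pts(*dk(x,0),DOCK[2],np.radians(90))]
overlay(im,"scene",(240,130,400,250),5,P,"pics/o7_s.png")
overlay(it,"top",(230,140,370,260),5,P,"pics/o7_t.png")
cv2.imwrite("pics/wrist7.png",snapshot("wrist")[...,::-1])
E
```

```text
-0.135 91 dz0.0061 Fd1.1
 t15.5 [0.5081 0.0911 0.1395] F [-0.7695  1.9585  0.6496] T [ 0.4189 -0.0615 -0.2631] w0.0036
-0.135 92 dz0.0059 Fd1.5
 t15.8 [0.5095 0.0932 0.1393] F [-1.8164  3.2084  2.916 ] T [ 0.4957  0.1158 -0.3422] w0.0039
-0.125 92 dz0.0060 Fd1.1
 t16.1 [0.5156 0.1012 0.1393] F [ 0.9901  0.6268 -1.1834] T [ 0.765  -0.5934  0.1215] w0.0040
-0.115 92 dz0.0057 Fd1.7
 t16.5 [0.5213 0.1094 0.1392] F [ 1.3917  1.0508 -0.3772] T [ 0.6001 -0.3745  0.0223] w0.0037
-0.105 92 dz0.0055 Fd0.7
 t16.8 [0.5271 0.1175 0.1391] F [-0.0713  0.9304  2.9915] T [ 0.2217  0.0468 -0.2292] w0.0037
-0.095 92 dz0.0056 Fd0.7
 t17.2 [0.533  0.1256 0.1391] F [0.054  0.7898 3.0874] T [ 0.1815 -0.0037 -0.1935] w0.0036
-0.09 92 dz0.0057 Fd0.9
 t17.4 [0.5359 0.1296 0.1391] F [-0.6145  1.5491  1.4836] T [ 0.1855 -0.0823 -0.2533] w0.0039
```

View pics/o7_s.png

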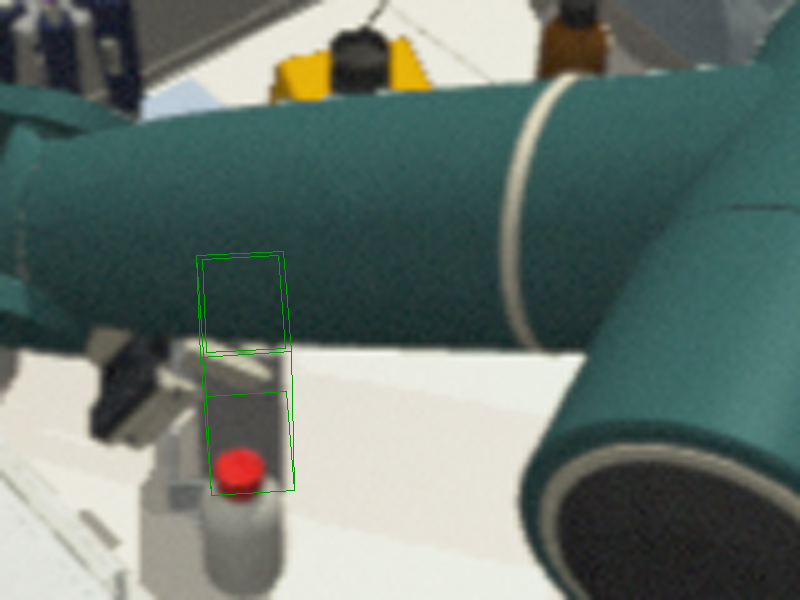

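View pics/o7_t.png

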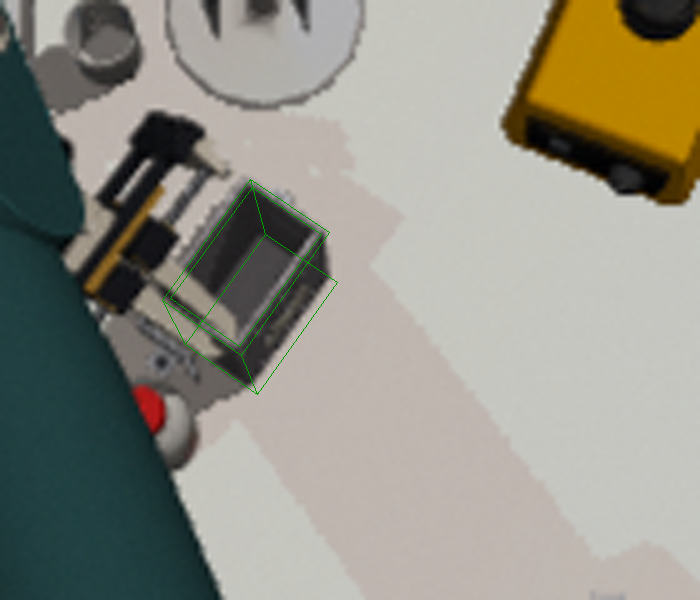

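View pics/wrist7.png

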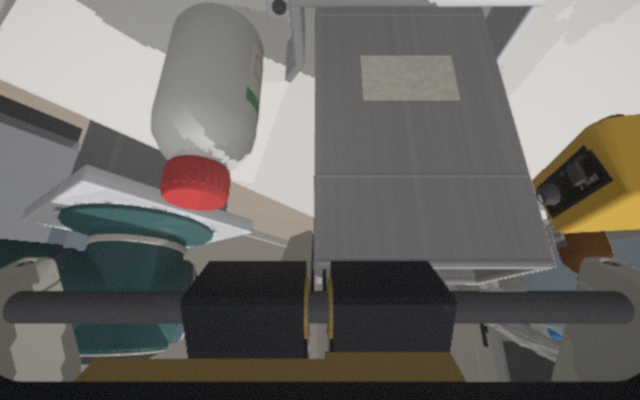

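The canister is entering between the side walls; in the wrist view the walls are at columns ~297 and ~510, clear of its edges. I'll continue to the back wall.

```bash
python3 - <<'E'
from h import *
d=np.array([np.cos(DOCK[2]),np.sin(DOCK[2]),0]);l=np.array([-d[1],d[0],0])
dz=.0057
def step(x,a,vel=.04):
    global dz
    fz=np.mean([readout.get_obs()["force"][2] for _ in range(3)])
    dz+=np.clip((fz-2)*.0001,-.0005,.001)
    goto(dk(x,0),DOCK[2],np.radians(a),vel=vel,dz=dz)
    F=np.mean([readout.get_obs()["force"] for _ in range(4)],0);f=F@d
    print("%.4f"%x,a,"dz%.4f"%dz,"Fd%.1f Fl%.1f Fz%.1f"%(f,F@l,F[2]),"T",readout.get_obs()["ft_torque"]);return f
x=-.09
while x<-.056:
    x+=.005 if x<-.076 else .002
    f=step(x,92)
    if f<-12: print("contact");break
it=snapshot("top")[...,::-1].copy()
P=[(p,(0,160,0)) for p in can_pts(*dk(-.064,0),DOCK[2],np.radians(90))]
overlay(it,"top",(230,140,370,260),5,P,"pics/o8_t.png")
cv2.imwrite("pics/wrist8.png",snapshot("wrist")[...,::-1]);st()
E
```

```text
-0.0850 92 dz0.0056 Fd-1.5 Fl1.1 Fz1.9 T [-0.1564  0.1786 -0.1872]
-0.0800 92 dz0.0056 Fd-1.4 Fl0.2 Fz3.2 T [-0.1789  0.2279 -0.2352]
-0.0750 92 dz0.0057 Fd0.4 Fl0.8 Fz2.1 T [ 0.0462  0.047  -0.1903]
-0.0730 92 dz0.0057 Fd-1.1 Fl-0.2 Fz-0.3 T [-0.0806  0.0324 -0.0894]
-0.0710 92 dz0.0055 Fd-2.3 Fl0.1 Fz1.4 T [-0.3917  0.4217 -0.1529]
-0.0690 92 dz0.0054 Fd-3.4 Fl0.2 Fz-0.5 T [-0.4394  0.2952  0.0345]
-0.0670 92 dz0.0051 Fd-6.8 Fl0.7 Fz3.1 T [-1.0177  0.776  -0.0592]
-0.0650 92 dz0.0053 Fd-7.6 Fl0.4 Fz3.9 T [-1.1562  0.8133 -0.0352]
-0.0630 92 dz0.0054 Fd-6.4 Fl0.8 Fz3.2 T [-1.1119  0.8489 -0.0938]
-0.0610 92 dz0.0056 Fd-6.7 Fl-0.2 Fz3.8 T [-1.0997  0.7958 -0.0053]
-0.0590 92 dz0.0058 Fd-6.4 Fl-0.5 Fz4.2 T [-0.9771  0.6807 -0.099 ]
-0.0570 92 dz0.0060 Fd-7.0 Fl0.3 Fz2.7 T [-0.9173  0.619  -0.0357]
-0.0550 92 dz0.0060 Fd-6.8 Fl0.1 Fz2.7 T [-0.9015  0.6333 -0.0739]
 t21.0 [0.5562 0.1576 0.1397] F [-3.4864 -5.4521  1.8124] T [-0.9469  0.6664 -0.0628] w0.0037
```

View pics/o8_t.png

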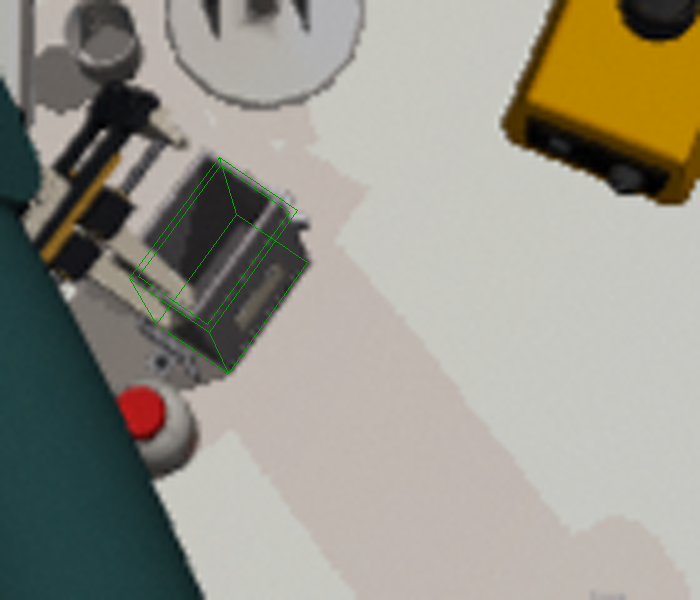

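View pics/wrist8.png

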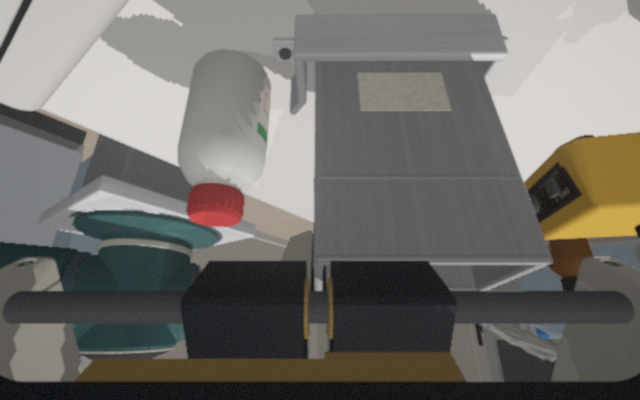

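The foot is home, since its outline matches the predicted home footprint. However, the wall contact tipped the mouth about 8–10 mm forward over the 35 mm back wall. I'll back the mouth off to upright, then recheck.

```bash
python3 - <<'E'
from h import *
d=np.array([np.cos(DOCK[2]),np.sin(DOCK[2]),0])
for x in (-.059,-.063,-.0665):
    goto(dk(x,0),DOCK[2],np.radians(92),vel=.03,dz=.0055);print(x,readout.get_obs()["force"]@d);st()
it=snapshot("top")[...,::-1].copy()
P=[(p,(0,160,0)) for p in can_pts(*dk(-.064,0),DOCK[2],np.radians(90))]
overlay(it,"top",(230,140,330,240),6,P,"pics/o9_t.png")
cv2.imwrite("pics/wrist9.png",snapshot("wrist")[...,::-1])
E
```

```text
-0.059 0.5670825007905236
 t21.3 [0.5541 0.1548 0.1392] F [-0.3643  0.9619  3.3473] T [ 0.4215 -0.2646 -0.096 ] w0.0039
-0.063 2.9819031320440317
 t21.6 [0.5516 0.1513 0.1389] F [1.7987 2.3792 1.0881] T [ 0.8201 -0.7426  0.1641] w0.0034
-0.0665 1.6486544832880428
 t21.8 [0.5494 0.1483 0.1389] F [1.7739 0.7533 1.1653] T [ 0.8002 -0.7414  0.2086] w0.0039
```

View pics/o9_t.png

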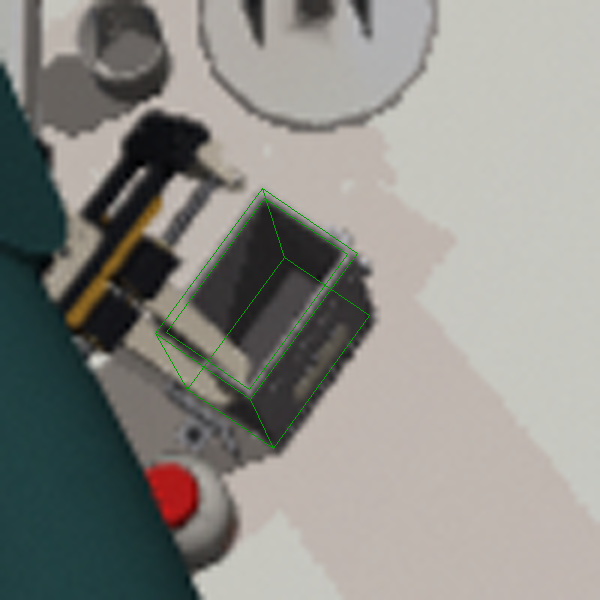

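View pics/wrist9.png

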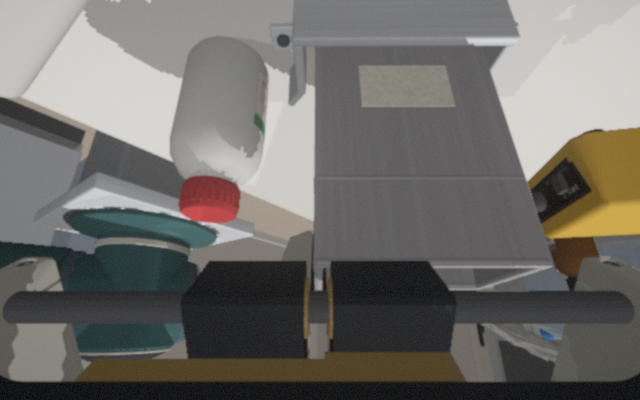

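Rim and foot both match the home pose. I'll release and retreat straight up.

```bash
python3 - <<'E'
from h import *
eoat.move_gripper(.03);st("open")
p=readout.get_obs()["eef_pos"]
robot.move_straight(p+[0,0,.05],vel=.06);st()
robot.move_straight(p+[0,0,.15],vel=.12);st()
j=readout.get_obs()["joint_positions"];print(j)
j2=j.copy();j2[0]-=.9;j2[1]-=.2;robot.move_joints(j2);st()
im=snapshot("scene")[...,::-1].copy();it=snapshot("top")[...,::-1].copy()
P=[(q,(0,160,0)) for q in can_pts(*dk(-.064,0),DOCK[2],np.radians(90))]
overlay(it,"top",(230,140,330,240),6,P,"pics/o10_t.png")
overlay(im,"scene",(240,130,340,250),5,P,"pics/o10_s.png")
cv2.imwrite("pics/scene10.png",im);cv2.imwrite("pics/top10.png",it)
E
```

```text
open t22.6 [0.5495 0.1485 0.1389] F [-2.0997  0.5671  0.7449] T [ 0.2195 -0.2053 -0.1318] w0.0299
 t23.6 [0.5494 0.1484 0.1885] F [-0.5591  0.1349  0.1495] T [ 0.3475 -0.2271  0.0138] w0.0301
 t24.5 [0.5494 0.1484 0.288 ] F [-0.2065  0.5061 -0.1318] T [ 0.3349 -0.2871 -0.0025] w0.0299
[ 0.4273  0.3341  1.2634 -0.553   2.3029  0.8414]
 t26.4 [ 0.4217 -0.3188  0.3962] F [-0.5843 -0.0946  0.1426] T [ 0.0623 -0.3039  0.0162] w0.0299
```

View pics/o10_t.png

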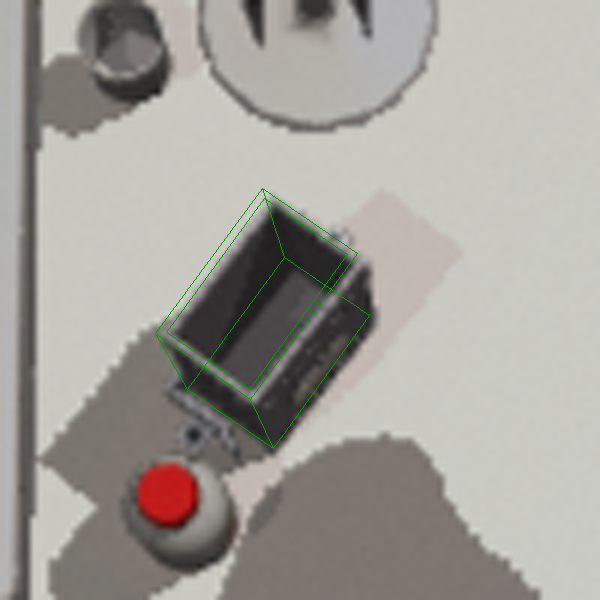

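View pics/o10_s.png

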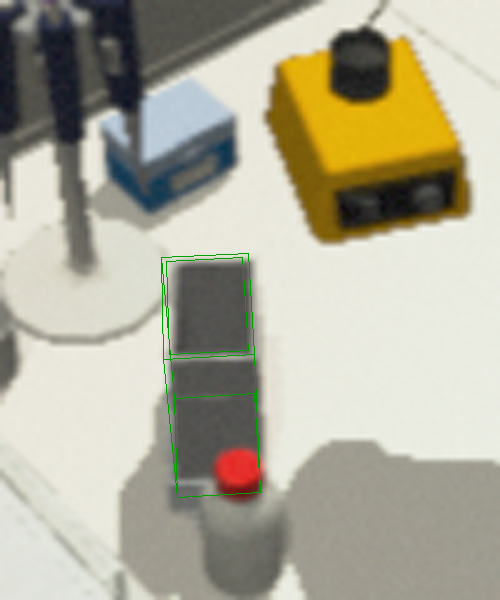

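View pics/top10.png

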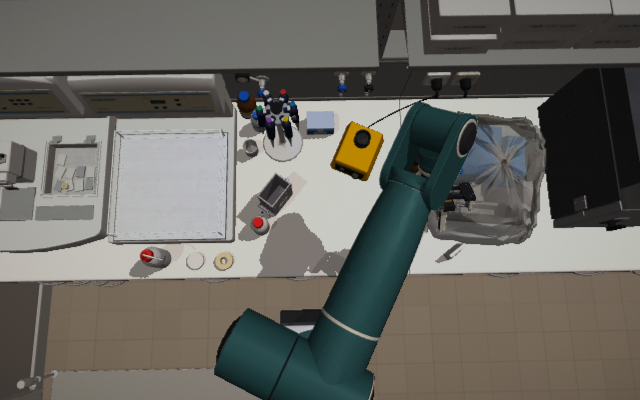

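The overlay shows the rim about 3 mm toward the open side after release. I'll measure it closely from above with the wrist camera.

```bash
python3 - <<'E'
from h import *
q=toolq(DOCK[2],np.pi/2,-1);p=np.r_[dk(-.01,0),.32]
robot.move_to(p,q);robot.pause(.3)
o=readout.get_obs();w=o["ee_rot"]
T=np.eye(4);T[:3,:3]=R.from_quat([w[1],w[2],w[3],w[0]]).as_matrix();T[:3,3]=o["eef_pos"]
M=T@np.array(camera_params("wrist")["mount"]);np.save("M11.npy",M)
cv2.imwrite("pics/wrist11.png",snapshot("wrist")[...,::-1]);st()
c=camera_params("wrist")
im=cv2.imread("pics/wrist11.png");k=1
def pr(P):
    v=np.linalg.inv(M)@np.append(P,1);return [c["fx"]*v[0]/v[2]+c["cx"],c["fy"]*v[1]/v[2]+c["cy"]]
for poly,col in [(x,(0,0,255)) for x in dock_pts(*DOCK)]+[(x,(0,200,0)) for x in can_pts(*dk(-.064,0),DOCK[2],np.pi/2)]:
    cv2.polylines(im,[np.round([pr(a) for a in poly]).astype(int)],False,col,1)
cv2.imwrite("pics/o11_w.png",im)
E
```

```text
t28.7 [0.6112 0.1516 0.3199] F [ 0.572  -0.287   0.0045] T [-0.0454 -0.0364  0.0365] w0.0302
```

View pics/o11_w.png

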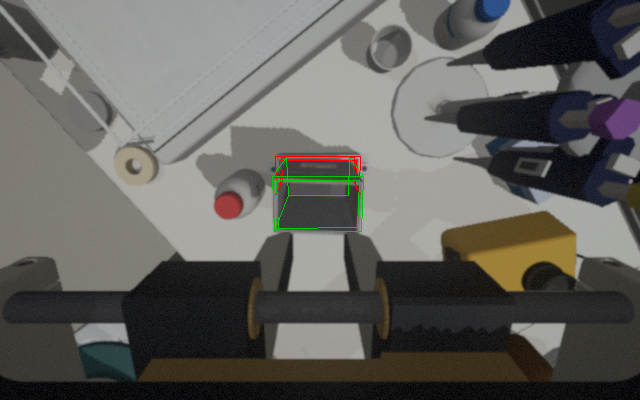

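View pics/wrist11.png

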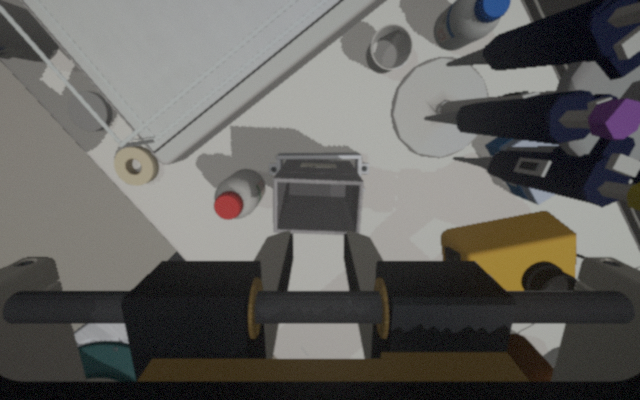

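```bash
python3 - <<'E'
import cv2
a=cv2.imread("pics/wrist11.png")[140:245,260:375];cv2.imwrite("pics/w11z.png",cv2.resize(a,None,fx=5,fy=5,interpolation=cv2.INTER_CUBIC))
a=cv2.imread("pics/o11_w.png")[140:245,260:375];cv2.imwrite("pics/w11oz.png",cv2.resize(a,None,fx=5,fy=5,interpolation=cv2.INTER_CUBIC))
E
```

```text
(no output)
```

View pics/w11z.png

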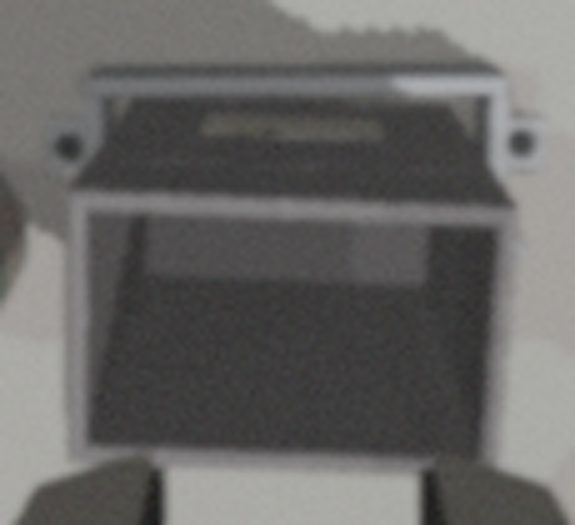

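View pics/w11oz.png

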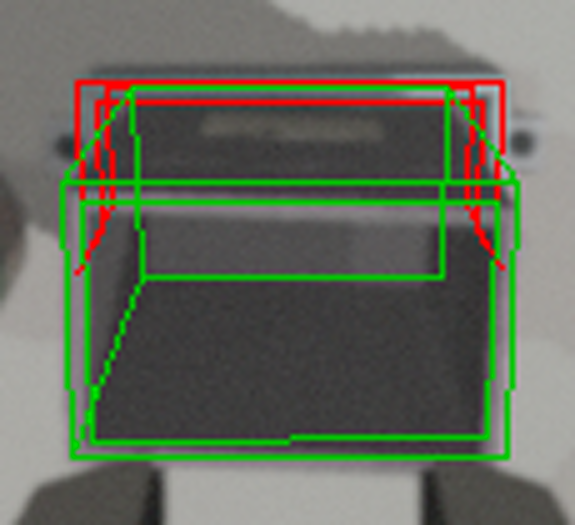

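Measured against the dock in this view, the gap to the back wall is about 5 mm, giving x ≈ −37 mm. That is inside the limit but close to it, and there is about 1.7° of yaw. I'll nudge it home with the shut fingers low on the front face, well under the tipping height and slightly right of centre to square it up.

```bash
python3 - <<'E'
from h import *
q=toolq(DOCK[2],np.radians(50),-1)
P=lambda x,z:np.r_[dk(x,-.02),z]
print(solve_ik(P(-.15,.2),q),solve_ik(P(-.1,.03),q),solve_ik(P(-.064,.03),q))
o=readout.get_obs()
robot.move_straight(np.r_[dk(-.15,-.02),.35],toolq(DOCK[2],np.radians(70),-1),vel=.2);st()
eoat.move_gripper(0)
robot.move_straight(P(-.15,.2),q,vel=.15);st()
robot.move_straight(P(-.12,.03),vel=.12);st()
robot.move_straight(P(-.09,.03),vel=.06);st()
it=snapshot("top")[...,::-1];cv2.imwrite("pics/t12.png",cv2.resize(it[150:250,230:350],None,fx=5,fy=5))
E
```

```text
[-0.3511 -0.3553  2.0164  0.6917  1.3263  0.1534] [-0.248  -0.1339  2.1328  0.7845  1.0084 -0.0123] [-0.1789 -0.0958  2.0985  0.7856  0.9613  0.0378]
 t29.5 [0.5457 0.0269 0.3499] F [ 0.0494  0.0627 -0.2561] T [-0.1495  0.0828  0.0013] w0.0296
 t31.4 [0.5459 0.0266 0.2011] F [ 0.56    1.1089 -0.2129] T [-0.2349  0.1333  0.0292] w0.0001
 t33.0 [0.5634 0.0508 0.0307] F [ 0.2673 -0.3732 -0.5882] T [-0.2344  0.0694  0.0022] w0.0003
 t33.6 [0.5805 0.0756 0.0298] F [-0.025  -0.6568 -0.1054] T [-0.238   0.16   -0.0094] w0.0007
```

View pics/t12.png

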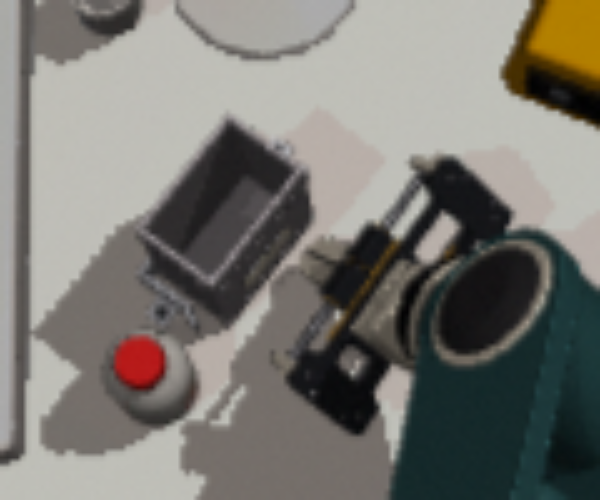

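```bash
python3 - <<'E'
from h import *
d=np.array([np.cos(DOCK[2]),np.sin(DOCK[2]),0])
P=lambda x,z:np.r_[dk(x,-.02),z]
b=np.mean([readout.get_obs()["force"]@d for _ in range(5)])
x=-.09
while x<-.0625:
    x+=.0015
    robot.move_straight(P(x,.03),vel=.03)
    f=np.mean([readout.get_obs()["force"]@d for _ in range(5)])-b
    print("%.4f %.1f"%(x,f))
    if f<-10: break
st()
it=snapshot("top")[...,::-1];cv2.imwrite("pics/t13.png",cv2.resize(it[150:250,230:350],None,fx=5,fy=5))
E
```

```text
-0.0885 0.9
-0.0870 1.2
-0.0855 0.6
-0.0840 -0.3
-0.0825 0.9
-0.0810 0.6
-0.0795 0.0
-0.0780 -0.2
-0.0765 0.7
-0.0750 -0.6
-0.0735 -0.5
-0.0720 -0.3
-0.0705 -1.0
-0.0690 -9.0
-0.0675 -28.4
 t37.4 [0.5933 0.0924 0.0297] F [-18.5164 -22.236    9.6523] T [-2.2722  1.9172  0.2054] w0.0002
```

View pics/t13.png

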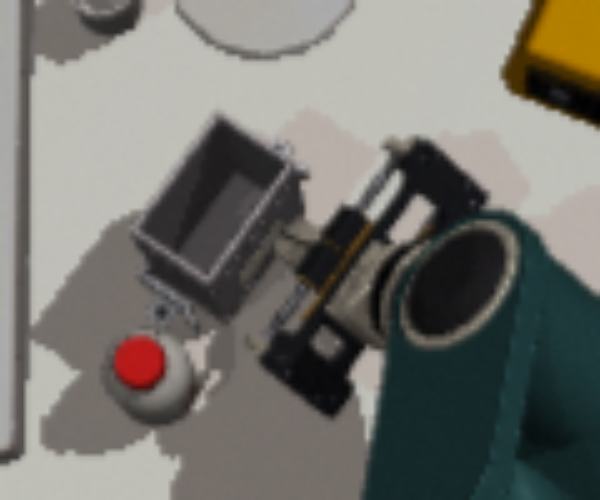

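The canister slid about 5 mm and then met a hard stop (9 N, then 28 N), so it is home against the wall. I'll back off and verify from above.

```bash
python3 - <<'E'
from h import *
P=lambda x,z:np.r_[dk(x,-.02),z]
robot.move_straight(P(-.12,.03),vel=.06);st()
robot.move_straight(P(-.15,.2),vel=.15)
robot.move_to(np.r_[dk(-.15,-.02),.35],toolq(DOCK[2],np.radians(70),-1))
robot.move_to(np.r_[dk(-.01,0),.32],toolq(DOCK[2],np.pi/2,-1));robot.pause(.3);st()
a=snapshot("wrist")[...,::-1];cv2.imwrite("pics/w14z.png",cv2.resize(a[140:245,260:375],None,fx=5,fy=5,interpolation=cv2.INTER_CUBIC))
E
```

```text
t38.5 [0.5631 0.0511 0.03  ] F [ 0.4163 -0.4003 -1.1555] T [-0.2914  0.0984  0.0234] w0.0003
 t41.4 [0.611  0.1507 0.3206] F [ 0.3675  0.7463 -0.0929] T [-0.0195 -0.029   0.0298] w0.0005
```

View pics/w14z.png

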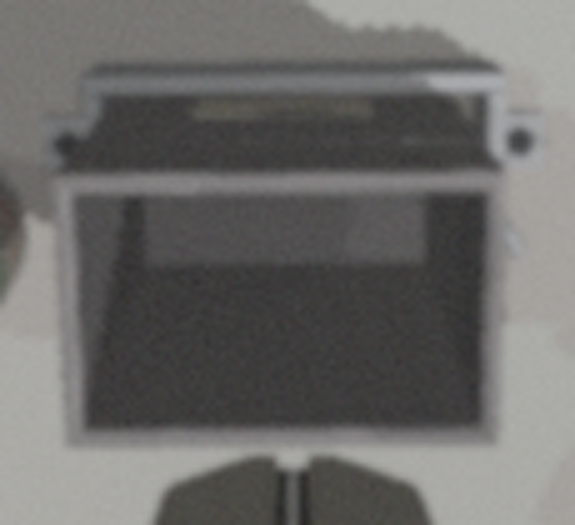

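The canister is now square to the back wall, with rim rows 175/170 and the wall level at ~70. It is about 3 mm left of centre and flush. I'll retreat, check the other objects and hand in.

```bash
python3 - <<'E'
from h import *
robot.move_straight(np.r_[dk(-.2,0),.42],vel=.2)
j=readout.get_obs()["joint_positions"].copy();j[0]-=1.0;robot.move_joints(j);robot.pause(.5)
it=snapshot("top")[...,::-1];cv2.imwrite("pics/top15.png",it);st()
a=cv2.imread("pics/top0.png")
cv2.imwrite("pics/cmp15.png",np.vstack([a[90:280,130:480],it[90:280,130:480]]).repeat(1,0))
robot.close_job()
E
```

```text
t45.0 [ 0.2689 -0.4219  0.4192] F [-0.6748 -0.3752  0.2307] T [ 0.0473 -0.0306 -0.0041] w0.0004
the job is handed in; nothing more can be done
```

View pics/cmp15.png

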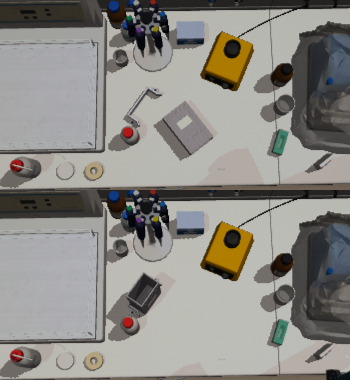

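The canister is standing upright in the dock against its back wall, and I handed the job in at about 45 s of the 72 s allowed. No verdict was reported.

**What I did:** I pinched the canister's left narrow wall at the mouth and lifted it slightly, then turned and shifted it into line with the dock. I tipped it up about the heel edge in small arc steps, moved it upright into the dock and let go.

**Last checks:**
- **Home:** the final low push with the shut fingers moved the canister about 5 mm, then met a hard stop (28 N, below the 40 N limit). The wrist view afterwards showed it upright, square to the back wall and about 3 mm left of centre.
- **Other objects:** comparing the top views before and after shows none of the visible objects moved noticeably. The robot was clear of everything.

**What did not go as planned:**
- **Heel pressure:** at about 66° the heel was pressed into the bench with 30 N, so I raised the path using the force reading.
- **First push:** it leaned the canister a few degrees over the back wall, and I moved it back upright.
- **After release:** the canister was about 5 mm from the back wall with about 1.7° of yaw, which is why I made the final push.

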